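Show the mould colony on the plate in the colony counter

ROBOT

A 6-joint arm with a two-finger parallel gripper is mounted at the origin on a cart in front of the work surface, level with it; the furniture and walls round the work are solid. World frame = base frame: x ahead of the robot, y to its left, z up, the work surface at z = 0. Lengths are in m, angles in rad, forces in N, time in s.
With the tool pointing down it reaches from about 0.4 to 0.825 m from the base axis. Payload 7 kg.
Tool frame: the origin (TCP) lies between the finger pads, 19 mm behind the fingertips; this is the grasp point; z points along the fingers, y is the line along which they close (so a half turn about z gives the same grasp; the last joint's range is limited). The gripper opens to 88 mm and grips with 3 to 60 N. Pads are 19 mm wide; open, the fingers measure 130 mm over their backs; the gripper's body (78 mm by 193 mm) begins 47 mm behind the grasp point.
Start: joints at [-0.984, 0.359, 0.012, 0, -1.224, -0.288], TCP at [0.199, -0.645, 0.245] pointing down, gripper open.
Joint ranges: [-3.07, 3.07], [-1.43, 2.12], [-1.02, 1.25], [-3.03, 1.67], [-3.05, -0], [-3.03, 3.03]. Speed limits (rad/s): [2.39, 2.39, 3.01, 3.14, 3.14, 3.14].

INTERFACE

Orientations are given as [roll, pitch, yaw] about the fixed x, y, z axes, in that order (R = Rz(yaw) Ry(pitch) Rx(roll)).
In Python, from station import arm gives the robot as it stands.
- The arm moves only by the shell command python3 -m crank 'ROWS' [OPENING] [FORCE]. ROWS is JSON, a list of rows, each an object of numbers: "dx", "dy", "dz": the shift along the tool's x, y, z in cm; "wx", "wy", "wz": the turn, a rotation vector about the tool's x, y, z in degrees. A call has exactly 10 rows; each row is the pose to reach, as a shift and turn from the pose commanded when the call began, along the tool's axes at that moment; what a row does not reach only later rows make up. A row lasts 1/8 s, in which the tool goes at most 62.5 mm and 10.7 degrees, less where a joint would pass 70% of its speed; a pose out of reach is approached as far as the arm can. A call with a gripper value outside its range is refused whole. OPENING is the finger opening in cm, from 0 to 8.76, set as the call begins (- or left out, the last holds). The fingers move at their own pace and stop on an object; FORCE is the grip in N (left out, the last holds). Time passes only in rows, so rows that repeat a pose let the fingers close, or fill a call up. It gives the time, the measured TCP pose, the force, the opening and the grip force at its end, in the units of the state.
- arm.get_state(): the state, without advancing time (a new reading comes with each control period).
- arm.grab_frame(name): name is "side" or "top"; returns the picture (480x640x3 uint8, red, green, blue); there is no depth.
- arm.calibration(name): a dict with "fx", "fy", "cx", "cy" (pixels), "dist_coeffs" ([k1, k2, p1, p2, k3] as OpenCV has them; the pictures are not rectified), "world_from_camera" (4x4, takes a point from camera to world coordinates). Camera axes: x right, y down, z forward; pixel columns grow to the right and rows downward; lengths in m; the calibration is good to about 2 mm. A picture is of the moment at which its call begins. calibration takes no time and is no camera call.
- arm.job_done(): hands the job in; it is judged then, once.
Trained networks look in the newest picture that a camera, given by its name, has taken for a name from the list of things; names that differ only in an ending like _2 or _b are one class to them, and where a whole thing is asked for, a point or a joint stands for the part that bears it (a point fixed in the world has none). Each returns a list of dicts, best first, with "confidence" (0 to 1); they miss things now and then, are a little off and sometimes report something else, mostly with a low value. They report only what shows in the picture. A call takes as long as a camera call. They do not tell look-alikes from the thing itself.
- arm.find_in(camera, query): "centre" ([x, y, z] in m, in world coordinates, good to about 4 mm: the middle of the surface that is visible of it).
- arm.masks_of(camera, query): "pixels" (480x640 bool, what is visible of it).
- arm.mark_of(camera, query): "centre" ([x, y, z] in m, in world coordinates, good to about 4 mm: a listed point, or the origin of a listed thing).
The state is a dict: "t": time; "q": joint angles; "qd": joint speeds; "joint_efforts": joint torques, N m; "eef_pos": TCP position; "ee_rot": TCP orientation; "force": force on the tool from outside, world axes, zero at the start; "moment": the same for the moment, N m; "width": finger opening in m; "gripper_force": force on a finger pad.
Only numpy, scipy, OpenCV 4.12 (cv2) and the standard library are available. Lean on these libraries where they do the work, as an engineer would, in place of code of your own. Each camera call takes 0.05 s, during which the arm holds its last target. There are 200 camera calls.

TASK

The culture plate on the colony counter has caught one green mould colony, and a colleague has to be shown which spot it is. With the fingertips, gently push the swing-arm magnifier sideways until its lens is quite clear of the plate, then point straight down at the green mould with the fingertips a centimetre or two above the plate's lid, and stay there, pointing, for at least three seconds and until the program finishes. Touch neither the plate nor its lid, grip and lift nothing, and leave the things round the counter as they are.

Things in the scene. Friction and masses are not known exactly. Their poses are not given: they have to be found in the camera images.
- counter: Colony counter: white instrument fixed to the bench, 270 mm deep (its x, -130 to 140), 200 mm wide (its y, -90 to 110), 55 mm high, with a low sloping keypad front. Origin on the bench below the centre of its round stage (top 56 mm above the bench, in a black locating ring of 95 mm bore, 5 mm high, that holds the plate). x points away from the robot, y left, z up; its place and yaw vary.
- post (a point): Point on the upright hinge axis of the magnifier, at the height of the middle of the lens frame (134 mm above the bench): the steel post at the rear left corner of the counter, at (115, 88) mm in the counter's frame. The hub on the post is 22 mm in diameter and its top is 149 mm above the bench.
- lens (a point): Centre of the magnifier lens, 145 mm from the post's axis, 134 mm above the bench. The lens sits in a round black frame of 110 mm outside diameter, 14 mm high (127 to 141 mm above the bench), on a level arm from the post; it is clear glass and starts over the plate.
- magnifier (a joint): Angle of the magnifier's arm about the post, rad: 0 = lens over the stage; grows clockwise seen from above (lens first moves towards the robot and to its left, then out over the counter's left side). Stops at -0.3 and 1.7; starts within -0.2 to 0.25. Beyond 0.75 the lens frame covers none of the plate. Light friction (half a newton at the frame); it stays where it is left.
- plate: The closed culture plate with cream agar that lies loose in the locating ring of the counter's stage: 90 mm in diameter, 16 mm high, 25 to 50 g; origin at the centre of its underside, z up, any yaw. Its lid's top is 72 mm above the bench.
- mould (a point): The green mould colony: a dark green spot with a pale margin, 15 mm in diameter, on the agar seen through the clear lid, among small cream and ochre colonies 3 to 5 mm wide. This point lies over its centre at the level of the lid's top: 16 mm above the plate's origin, 72 mm above the bench (5 mm above the colony itself), 25 mm from the plate's centre.
- next_plate: Bystander: another closed plate with cream agar and no mould, 90 mm in diameter, 16 mm high, on the bench to the right of the counter; origin at the centre of its underside.
- amber_vial: Bystander: amber vial with a white cap, 40 mm in diameter, 58 mm high, standing on the bench to the right of the counter; origin at the centre of its underside.
- black_marker: Bystander: white marker pen with a black cap, 138 mm long and 20 mm thick, lying on the bench to the left of the counter; origin under its middle, long axis y.
Mind the look-alikes: they are no part of the job. What is shaped like the plate but blue or turquoise is not meant.

How it is judged:
On the way, in this order (a step that is already met when the one before it is completed fails the run):
1. the magnifier is swung aside, its lens clear of the plate (value of joint magnifier above 0.75 rad), for 0.2 s.
2. the fingertips point down at the green mould from just above the lid for three seconds, touching nothing (horizontal distance between the grasp point and mould below 0.01 m and z of the grasp point in the frame of mould below 0.055 m and angle between the grasp point's own z axis and vertical above 2.7 rad and value of joint magnifier above 0.75 rad and contact force between each of the arm, the fingers and anything else below 0.2 N), for 2.8 s.
At the end, for the whole second after the job is handed in: Tool pointing down (within 25 degrees), its point between the pads within 10 mm of the mould's centre in plan and under 55 mm above the lid (fingertips under about 35 mm), touching nothing; magnifier beyond 0.75 rad, clear of the plate; plate still in its ring (horizontal distance between the grasp point and mould below 0.01 m and z of the grasp point in the frame of mould below 0.055 m and angle between the grasp point's own z axis and vertical above 2.7 rad and value of joint magnifier above 0.75 rad and horizontal distance between plate and counter below 0.005 m and z of plate in the frame of counter below 0.058 m).
It fails at once if the plate or its lid is touched (contact force between any of the fingers, the arm and plate above 0.2 N).
It fails at once if the plate is shifted or lifted (distance of plate from where it was at the start of the episode above 0.006 m).
It fails at once if the magnifier is gripped or pushed hard (over 15 N) (contact force between the fingers and magnifier above 15 N).
It fails at once if the magnifier is flung aside (over 2.5 rad/s) (velocity of joint magnifier above 2.5 rad/s).
It fails at once if a thing beside the counter is moved or lifted (distance of any of next_plate, amber_vial from where it was at the start of the episode above 0.01 m or distance of black_marker from where it was at the start of the episode above 0.012 m).
It also fails if it takes over 54 s, if anything falls off the work surface, if the arm or the gripper's body presses on something with over 40 N, if the wrist force passes 120 N, or if a joint passes its speed limit or range.

## Working session

There is one attempt and no reset: what is moved stays moved. The work goes in short steps, Python scripts to look and compute and a shell command to move; the robot and the scene stay as the last step left them, time stands still between calls to the robot, and variables do not carry over. Pictures are saved under pics/ and viewed, at most 10 in all, crops included, and the job is handed in when it is done.

```bash
mkdir -p pics; ls; python3 - <<'E'
from station import arm
import cv2,numpy as np
for c in ("top","side"):
    im=arm.grab_frame(c); cv2.imwrite(f"pics/{c}0.png",im[:,:,::-1])
    for q in ("counter","post","lens","plate","mould","next_plate","amber_vial","black_marker"):
        print(c,q,[(np.round(d["centre"],3).tolist(),round(d["confidence"],2)) for d in arm.mark_of(c,q)][:3])
s=arm.get_state();print(s["t"],s["eef_pos"],s["ee_rot"],s["width"])
E
```

```text
pics
top counter [([0.503, -0.163, 0.003], 0.61)]
top post [([0.612, -0.075, 0.133], 0.67), ([0.501, -0.164, 0.004], 0.23)]
top lens [([0.511, -0.18, 0.136], 0.82)]
top plate [([0.583, 0.073, 0.0], 0.89), ([0.733, -0.298, 0.003], 0.75), ([0.395, 0.044, 0.0], 0.74)]
top mould [([0.414, 0.033, 0.015], 0.91), ([0.605, 0.082, 0.016], 0.91), ([0.716, -0.277, 0.013], 0.7)]
top next_plate [([0.579, -0.346, 0.001], 0.78)]
top amber_vial [([0.523, -0.027, 0.002], 0.69), ([0.414, -0.334, -0.001], 0.61), ([0.579, -0.346, 0.004], 0.32)]
top black_marker [([0.522, -0.029, -0.001], 0.81)]
side counter [([0.497, -0.168, 0.002], 0.91)]
side post [([0.613, -0.077, 0.132], 0.7), ([0.574, -0.345, -0.0], 0.52)]
side lens [([0.508, -0.173, 0.134], 0.95)]
side plate [([0.392, 0.048, 0.003], 0.96), ([0.497, -0.165, 0.052], 0.85), ([0.732, -0.295, 0.002], 0.68)]
side mould [([0.608, 0.081, 0.018], 0.93), ([0.488, -0.186, 0.072], 0.89), ([0.414, 0.035, 0.016], 0.81)]
side next_plate [([0.573, -0.347, 0.001], 0.93), ([0.508, -0.175, 0.137], 0.47)]
side amber_vial [([0.413, -0.336, -0.004], 0.76)]
side black_marker [([0.524, -0.028, -0.002], 0.88)]
0.9 [ 0.198686   -0.64507974  0.24540212] [-3.14152244e+00  1.58330711e-05 -2.84277403e+00] 0.08788308670140339
```

View pics/top0.png

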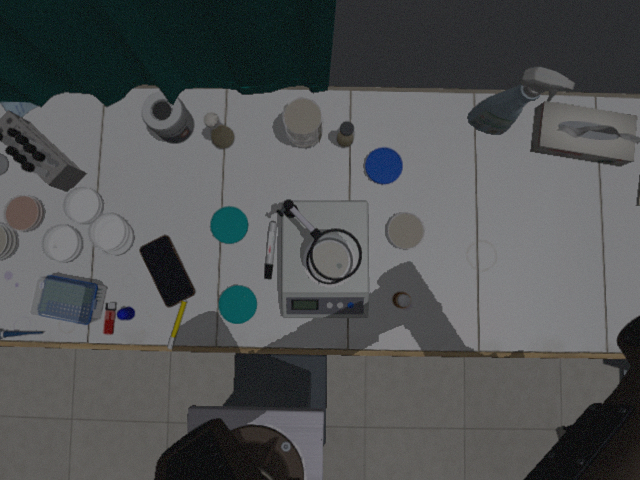

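View pics/side0.png

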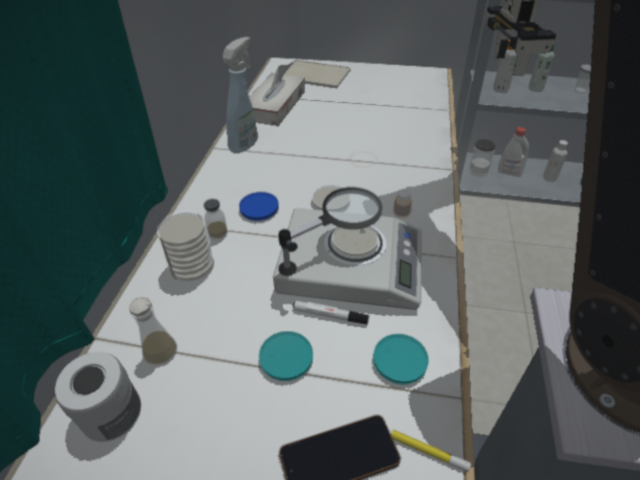

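The top view shows the lens frame at about (334,256), above the plate, with a dark spot at about (342,264). The post is at (287,208). The turquoise and blue lids are decoys. The side-view mould estimate, (0.488, -0.186, 0.072), agrees with the spot in the top view. First I'll close the fingers and move to the right of the lens, high up, with the tool axes square to the world.

```bash
python3 -m crank '[{"dx":-3,"dy":1.7,"wz":1},{"dx":-8,"dy":4.6,"wz":3},{"dx":-14,"dy":8,"wz":5},{"dx":-20,"dy":11.5,"wz":7},{"dx":-26,"dy":14.9,"wz":9},{"dx":-32,"dy":18.3,"wz":11},{"dx":-38,"dy":21.8,"wz":13},{"dx":-43,"dy":24.6,"wz":15},{"dx":-46,"dy":26.4,"wz":16.5},{"dx":-47.8,"dy":27.4,"wz":17.1}]' 0 5
python3 - <<'E'
import numpy as np
P=np.array([.6125,-.076])
for th,l in [(224,.09)]+[(a,.075) for a in (224,210,196,182,168,155,148)]:
    a=np.radians(th);u=np.array([np.cos(a),np.sin(a)]);t=np.array([u[1],-u[0]])
    print(th,np.round(P+.145*u-l*t,3))
E
```

```text
224 [ 0.571 -0.241]
224 [ 0.56  -0.231]
210 [ 0.524 -0.213]
196 [ 0.494 -0.188]
182 [ 0.47  -0.156]
168 [ 0.455 -0.119]
155 [ 0.449 -0.083]
148 [ 0.45  -0.063]$[0]: bad value
```

```bash
python3 -m crank '[{"dx":-3,"dy":1.7,"dz":0,"wx":0,"wy":0,"wz":1},{"dx":-8,"dy":4.6,"dz":0,"wx":0,"wy":0,"wz":3},{"dx":-14,"dy":8,"dz":0,"wx":0,"wy":0,"wz":5},{"dx":-20,"dy":11.5,"dz":0,"wx":0,"wy":0,"wz":7},{"dx":-26,"dy":14.9,"dz":0,"wx":0,"wy":0,"wz":9},{"dx":-32,"dy":18.3,"dz":0,"wx":0,"wy":0,"wz":11},{"dx":-38,"dy":21.8,"dz":0,"wx":0,"wy":0,"wz":13},{"dx":-43,"dy":24.6,"dz":0,"wx":0,"wy":0,"wz":15},{"dx":-46,"dy":26.4,"dz":0,"wx":0,"wy":0,"wz":16.5},{"dx":-47.8,"dy":27.4,"dz":0,"wx":0,"wy":0,"wz":17.1}]' 0 5
```

```text
t: 2.15
eef_pos: [0.5769, -0.2398, 0.2452]
ee_rot: [3.142, 0.0, -3.139]
force: [0.1, -0.5, -0.4]
width: 0.0009
gripper_force: 0.0
```

```bash
python3 -m crank '[{"dx":0,"dy":0,"dz":1,"wx":0,"wy":0,"wz":0},{"dx":0,"dy":0,"dz":2.5,"wx":0,"wy":0,"wz":0},{"dx":0,"dy":0,"dz":4,"wx":0,"wy":0,"wz":0},{"dx":0,"dy":0,"dz":5.5,"wx":0,"wy":0,"wz":0},{"dx":0,"dy":0,"dz":7,"wx":0,"wy":0,"wz":0},{"dx":0,"dy":0,"dz":8.5,"wx":0,"wy":0,"wz":0},{"dx":0,"dy":0,"dz":9.8,"wx":0,"wy":0,"wz":0},{"dx":0,"dy":0,"dz":10.6,"wx":0,"wy":0,"wz":0},{"dx":0,"dy":0,"dz":11,"wx":0,"wy":0,"wz":0},{"dx":0,"dy":0,"dz":11,"wx":0,"wy":0,"wz":0}]'
```

```text
t: 3.4
eef_pos: [0.5749, -0.2425, 0.1353]
ee_rot: [-3.142, -0.0, -3.141]
force: [0.1, 0.9, 1.2]
width: 0.0005
gripper_force: 0.0
```

```bash
python3 -m crank '[{"dx":0.7,"dy":0.5,"dz":0,"wx":0,"wy":0,"wz":0},{"dx":1.5,"dy":1.1,"dz":0,"wx":0,"wy":0,"wz":0},{"dx":2.3,"dy":1.5,"dz":0,"wx":0,"wy":0,"wz":0},{"dx":3.2,"dy":1.9,"dz":0,"wx":0,"wy":0,"wz":0},{"dx":4.2,"dy":2.4,"dz":0,"wx":0,"wy":0,"wz":0},{"dx":5.1,"dy":3,"dz":0,"wx":0,"wy":0,"wz":0},{"dx":6,"dy":3.6,"dz":0,"wx":0,"wy":0,"wz":0},{"dx":6.8,"dy":4.2,"dz":0,"wx":0,"wy":0,"wz":0},{"dx":7.5,"dy":4.8,"dz":0,"wx":0,"wy":0,"wz":0},{"dx":8.1,"dy":5.4,"dz":0,"wx":0,"wy":0,"wz":0}]'
python3 - <<'E'
from station import arm
import numpy as np
arm.grab_frame("top")
for q in ("lens","mould"): print(q,[(np.round(d["centre"],3).tolist(),round(d["confidence"],2)) for d in arm.mark_of("top",q)])
E
```

```text
t: 4.65
eef_pos: [0.4934, -0.1881, 0.1354]
ee_rot: [-3.142, -0.0, -3.141]
force: [0.1, -0.6, -0.5]
width: 0.0006
gripper_force: 0.2
lens []
mould [([0.416, 0.031, 0.014], 0.97), ([0.715, -0.278, 0.013], 0.87), ([0.605, 0.08, 0.018], 0.64)]
```

```bash
python3 -m crank '[{"dx":0.8,"dy":0.9,"dz":0,"wx":0,"wy":0,"wz":0},{"dx":1.6,"dy":2,"dz":0,"wx":0,"wy":0,"wz":0},{"dx":2.3,"dy":3.2,"dz":0,"wx":0,"wy":0,"wz":0},{"dx":2.9,"dy":4.4,"dz":0,"wx":0,"wy":0,"wz":0},{"dx":3.4,"dy":5.6,"dz":0,"wx":0,"wy":0,"wz":0},{"dx":3.8,"dy":6.9,"dz":0,"wx":0,"wy":0,"wz":0},{"dx":4.1,"dy":8.1,"dz":0,"wx":0,"wy":0,"wz":0},{"dx":4.3,"dy":9.3,"dz":0,"wx":0,"wy":0,"wz":0},{"dx":4.4,"dy":10.4,"dz":0,"wx":0,"wy":0,"wz":0},{"dx":4.4,"dy":11,"dz":0,"wx":0,"wy":0,"wz":0}]'
python3 - <<'E'
from station import arm
import numpy as np,cv2
for c in ("side","top"):
    im=arm.grab_frame(c); cv2.imwrite(f"pics/{c}1.png",im[:,:,::-1])
    for q in ("lens","mould","plate"): print(c,q,[(np.round(d["centre"],3).tolist(),round(d["confidence"],2)) for d in arm.mark_of(c,q)])
E
```

```text
t: 6.05
eef_pos: [0.4498, -0.0778, 0.1353]
ee_rot: [-3.142, -0.0, -3.141]
force: [0.5, 0.8, -0.1]
width: 0.0008
gripper_force: 0.2
side lens [([0.481, -0.009, 0.138], 0.76)]
side mould [([0.608, 0.079, 0.02], 0.92), ([0.487, -0.188, 0.072], 0.85), ([0.71, -0.28, 0.017], 0.7), ([0.415, 0.036, 0.013], 0.69)]
side plate [([0.391, 0.045, 0.003], 0.93), ([0.499, -0.165, 0.055], 0.78), ([0.583, 0.074, 0.002], 0.59)]
top lens []
top mould [([0.716, -0.28, 0.011], 0.72), ([0.488, -0.188, 0.067], 0.59), ([0.605, 0.083, 0.016], 0.57)]
top plate [([0.496, -0.169, 0.059], 0.65), ([0.584, 0.071, 0.0], 0.64), ([0.732, -0.299, -0.001], 0.56)]
```

View pics/side1.png

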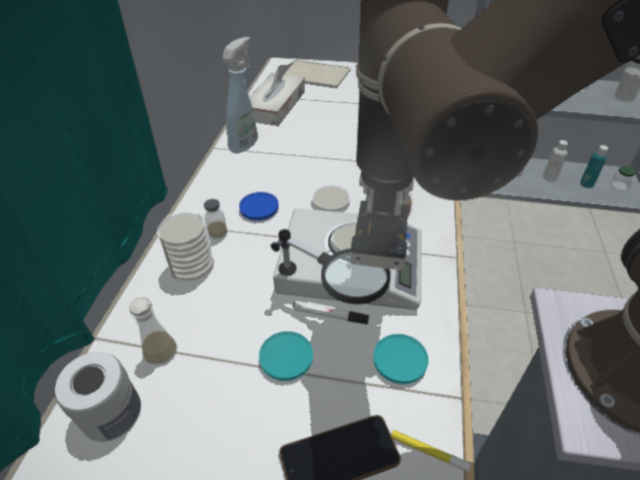

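The side view shows the lens at about (355,275), over the counter's left side, with the plate showing at about (350,238). I'll back off to get a clear look at the plate.

```bash
python3 -m crank '[{"dx":0,"dy":-1.5,"dz":0,"wx":0,"wy":0,"wz":0},{"dx":0,"dy":-3,"dz":-1,"wx":0,"wy":0,"wz":0},{"dx":0,"dy":-6,"dz":-3,"wx":0,"wy":0,"wz":0},{"dx":0,"dy":-10,"dz":-5,"wx":0,"wy":0,"wz":0},{"dx":0,"dy":-14,"dz":-7,"wx":0,"wy":0,"wz":0},{"dx":0,"dy":-18,"dz":-9,"wx":0,"wy":0,"wz":0},{"dx":0,"dy":-22,"dz":-10,"wx":0,"wy":0,"wz":0},{"dx":0,"dy":-26,"dz":-10,"wx":0,"wy":0,"wz":0},{"dx":0,"dy":-28.5,"dz":-10,"wx":0,"wy":0,"wz":0},{"dx":0,"dy":-30,"dz":-10,"wx":0,"wy":0,"wz":0}]'
cat > ray.py <<'E'
import numpy as np,cv2
def hit(k,uv,z):
    K=np.array([[k["fx"],0,k["cx"]],[0,k["fy"],k["cy"]],[0,0,1]])
    n=cv2.undistortPoints(np.array([[uv]],float),K,np.array(k["dist_coeffs"]))[0,0]
    T=np.array(k["world_from_camera"]);d=T[:3,:3]@[n[0],n[1],1];o=T[:3,3]
    return o+d*(z-o[2])/d[2]
E
python3 - <<'E'
from station import arm
from ray import hit
import numpy as np,cv2
tiles=[]
for c,(a,b) in (("side",(350,238)),("top",(334,256))):
    im=arm.grab_frame(c)
    for q in ("lens","mould","plate"): print(c,q,[(np.round(d["centre"],3).tolist(),round(d["confidence"],2)) for d in arm.mark_of(c,q)])
    x0,y0=a-40,b-40; tiles.append(cv2.resize(im[y0:y0+80,x0:x0+80],(400,400),interpolation=cv2.INTER_CUBIC))
    hsv=im.astype(int); m=np.zeros((480,640),np.uint8)
    m[y0:y0+80,x0:x0+80]=((hsv[:,:,1]-hsv[:,:,0])>8)[y0:y0+80,x0:x0+80]
    n,_,st,ce=cv2.connectedComponentsWithStats(m)
    for i in range(1,n):
        if st[i,4]>4: print(c,st[i],ce[i].round(1),hit(arm.calibration(c),ce[i],.067).round(4))
cv2.imwrite("pics/crop.png",np.hstack(tiles)[:,:,::-1])
E
```

```text
t: 7.7
eef_pos: [0.449, -0.3806, 0.2357]
ee_rot: [-3.142, -0.0, 3.14]
force: [0.1, -0.3, -0.3]
width: 0.0005
gripper_force: 0.0
side lens [([0.483, -0.01, 0.138], 0.98)]
side mould [([0.61, 0.079, 0.014], 0.87), ([0.415, 0.036, 0.013], 0.84), ([0.708, -0.28, 0.018], 0.76), ([0.49, -0.188, 0.073], 0.6)]
side plate [([0.394, 0.044, 0.002], 0.9), ([0.582, 0.073, -0.0], 0.74), ([0.5, -0.166, 0.055], 0.64), ([0.728, -0.297, 0.003], 0.56)]
side [360 230   5   3  10] [362.1 231.3] [ 0.4872 -0.1869  0.067 ]
side [332 260  54  18 716] [359.9 269.7] [ 0.4797 -0.0859  0.067 ]
side [326 269   8   9  33] [328.9 273.5] [ 0.5328 -0.0675  0.067 ]
top lens [([0.482, -0.015, 0.135], 0.76)]
top mould [([0.605, 0.082, 0.017], 0.72), ([0.414, 0.033, 0.014], 0.68), ([0.715, -0.277, 0.016], 0.58)]
top plate [([0.585, 0.073, 0.003], 0.95), ([0.733, -0.3, 0.001], 0.87), ([0.393, 0.046, -0.0], 0.71)]
```

View pics/crop.png

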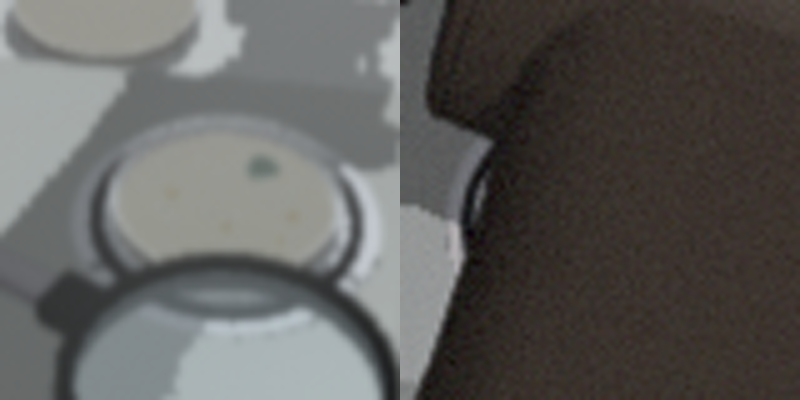

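The crop's left half (side view) shows the green mould at about pixel (362,231). That puts it at (0.4875, -0.187), 24 mm from the plate's centre, which fits the given 25 mm. The networks agree with this position. In the right half (top view), the arm hides the plate. I'll move over the mould, then down.

```bash
python3 -m crank '[{"dx":-0.4,"dy":1.5,"dz":0,"wx":0,"wy":0,"wz":0},{"dx":-1,"dy":4.5,"dz":0,"wx":0,"wy":0,"wz":0},{"dx":-1.7,"dy":8,"dz":0,"wx":0,"wy":0,"wz":0},{"dx":-2.4,"dy":11.5,"dz":0,"wx":0,"wy":0,"wz":0},{"dx":-3.1,"dy":15,"dz":0,"wx":0,"wy":0,"wz":0},{"dx":-3.6,"dy":18,"dz":0.5,"wx":0,"wy":0,"wz":0},{"dx":-3.9,"dy":19.4,"dz":2,"wx":0,"wy":0,"wz":0},{"dx":-3.9,"dy":19.4,"dz":4,"wx":0,"wy":0,"wz":0},{"dx":-3.9,"dy":19.4,"dz":6,"wx":0,"wy":0,"wz":0},{"dx":-3.9,"dy":19.4,"dz":7,"wx":0,"wy":0,"wz":0}]'
```

```text
t: 9.35
eef_pos: [0.488, -0.1842, 0.1638]
ee_rot: [3.141, -0.002, -3.141]
force: [-1.4, 0.2, -0.3]
width: 0.0006
gripper_force: 0.0
```

```bash
python3 -m crank '[{"dx":0,"dy":-0.1,"dz":0.8,"wx":0,"wy":0,"wz":0},{"dx":0,"dy":-0.3,"dz":1.6,"wx":0,"wy":0,"wz":0},{"dx":0,"dy":-0.3,"dz":2.4,"wx":0,"wy":0,"wz":0},{"dx":0,"dy":-0.3,"dz":3.2,"wx":0,"wy":0,"wz":0},{"dx":0,"dy":-0.3,"dz":4,"wx":0,"wy":0,"wz":0},{"dx":0,"dy":-0.3,"dz":4.6,"wx":0,"wy":0,"wz":0},{"dx":0,"dy":-0.3,"dz":5.1,"wx":0,"wy":0,"wz":0},{"dx":0,"dy":-0.3,"dz":5.4,"wx":0,"wy":0,"wz":0},{"dx":0,"dy":-0.3,"dz":5.4,"wx":0,"wy":0,"wz":0},{"dx":0,"dy":-0.3,"dz":5.4,"wx":0,"wy":0,"wz":0}]'
python3 - <<'E'
from station import arm
import numpy as np,cv2
im=arm.grab_frame("side")
for q in ("lens","mould"): print(q,[(np.round(d["centre"],3).tolist(),round(d["confidence"],2)) for d in arm.mark_of("side",q)])
cv2.imwrite("pics/end.png",cv2.resize(im[180:300,270:430],(800,600),interpolation=cv2.INTER_CUBIC)[:,:,::-1])
E
```

```text
t: 10.6
eef_pos: [0.489, -0.1875, 0.1116]
ee_rot: [-3.142, 0.0, -3.141]
force: [-0.1, -0.6, 0.6]
width: 0.0005
gripper_force: 0.0
lens [([0.481, -0.011, 0.137], 0.82)]
mould [([0.71, -0.28, 0.018], 0.97), ([0.611, 0.078, 0.016], 0.75), ([0.486, -0.188, 0.073], 0.73), ([0.484, -0.009, 0.135], 0.17)]
```

View pics/end.png

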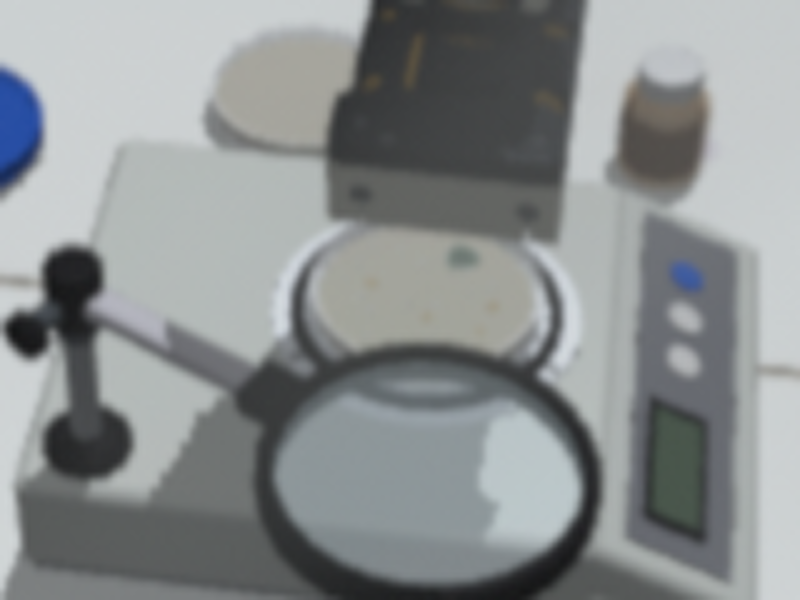

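```bash
python3 - <<'E'
from station import arm
import numpy as np,cv2
k=arm.calibration("side");T=np.linalg.inv(np.array(k["world_from_camera"]))
K=np.array([[k["fx"],0,k["cx"]],[0,k["fy"],k["cy"]],[0,0,1.]])
p=np.array([[.489,-.1875,.0926],[.489,-.1875,.1116],[.489,-.091,.159],[.45,-.091,.159],[.528,-.091,.159],[.488,-.187,.067]])
uv=cv2.projectPoints(p,cv2.Rodrigues(T[:3,:3])[0],T[:3,3],K,np.array(k["dist_coeffs"]))[0][:,0]
print(uv.round(1),((uv-[270,180])*5).round(),np.array(k["world_from_camera"])[:3,3], arm.get_state()["eef_pos"])
E
```

```text
[[361.8 221.2]
 [362.3 213.7]
 [357.3 229.6]
 [380.7 232.2]
 [334.2 227. ]
 [361.7 231.2]] [[459. 206.]
 [462. 168.]
 [436. 248.]
 [553. 261.]
 [321. 235.]
 [458. 256.]] [0.44264977 0.48062369 0.68889544] [ 0.48894268 -0.18753147  0.11156531]
```

The side view fits the projection. The fingertips should be at crop (459,206), hidden behind the gripper body and directly above the mould at (460,257). The lens is well off the plate. Now I'll hold and hand in.

```bash
python3 -m crank '[{"dx":0,"dy":0,"dz":0,"wx":0,"wy":0,"wz":0},{"dx":0,"dy":0,"dz":0,"wx":0,"wy":0,"wz":0},{"dx":0,"dy":0,"dz":0,"wx":0,"wy":0,"wz":0},{"dx":0,"dy":0,"dz":0,"wx":0,"wy":0,"wz":0},{"dx":0,"dy":0,"dz":0,"wx":0,"wy":0,"wz":0},{"dx":0,"dy":0,"dz":0,"wx":0,"wy":0,"wz":0},{"dx":0,"dy":0,"dz":0,"wx":0,"wy":0,"wz":0},{"dx":0,"dy":0,"dz":0,"wx":0,"wy":0,"wz":0},{"dx":0,"dy":0,"dz":0,"wx":0,"wy":0,"wz":0},{"dx":0,"dy":0,"dz":0,"wx":0,"wy":0,"wz":0}]'
python3 -m crank '[{"dx":0,"dy":0,"dz":0,"wx":0,"wy":0,"wz":0},{"dx":0,"dy":0,"dz":0,"wx":0,"wy":0,"wz":0},{"dx":0,"dy":0,"dz":0,"wx":0,"wy":0,"wz":0},{"dx":0,"dy":0,"dz":0,"wx":0,"wy":0,"wz":0},{"dx":0,"dy":0,"dz":0,"wx":0,"wy":0,"wz":0},{"dx":0,"dy":0,"dz":0,"wx":0,"wy":0,"wz":0},{"dx":0,"dy":0,"dz":0,"wx":0,"wy":0,"wz":0},{"dx":0,"dy":0,"dz":0,"wx":0,"wy":0,"wz":0},{"dx":0,"dy":0,"dz":0,"wx":0,"wy":0,"wz":0},{"dx":0,"dy":0,"dz":0,"wx":0,"wy":0,"wz":0}]'
python3 -m crank '[{"dx":0,"dy":0,"dz":0,"wx":0,"wy":0,"wz":0},{"dx":0,"dy":0,"dz":0,"wx":0,"wy":0,"wz":0},{"dx":0,"dy":0,"dz":0,"wx":0,"wy":0,"wz":0},{"dx":0,"dy":0,"dz":0,"wx":0,"wy":0,"wz":0},{"dx":0,"dy":0,"dz":0,"wx":0,"wy":0,"wz":0},{"dx":0,"dy":0,"dz":0,"wx":0,"wy":0,"wz":0},{"dx":0,"dy":0,"dz":0,"wx":0,"wy":0,"wz":0},{"dx":0,"dy":0,"dz":0,"wx":0,"wy":0,"wz":0},{"dx":0,"dy":0,"dz":0,"wx":0,"wy":0,"wz":0},{"dx":0,"dy":0,"dz":0,"wx":0,"wy":0,"wz":0}]'
python3 -c "
from station import arm
print(arm.job_done())"
```

```text
t: 12.0
eef_pos: [0.4888, -0.1875, 0.1113]
ee_rot: [3.142, -0.0, -3.141]
force: [-0.7, -0.3, -0.4]
width: 0.0005
gripper_force: 0.0
t: 13.25
eef_pos: [0.4888, -0.1875, 0.1114]
ee_rot: [3.142, -0.0, -3.141]
force: [-0.1, 0.9, 0.6]
width: 0.0005
gripper_force: 0.0
t: 14.5
eef_pos: [0.4888, -0.1875, 0.1114]
ee_rot: [-3.142, -0.0, -3.141]
force: [0.3, 0.3, -0.6]
width: 0.0003
gripper_force: 0.0
the job is handed in; nothing more can be done
None
```

I pushed the magnifier clear of the plate (to about 1.1 rad) and held the fingertips about 2 cm above the lid, pointing straight down at the green mould for over 3.7 s, then handed the job in; no verdict was returned.

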